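# Plug in the lamp module and hold a prism cell in the light path

### The job

Plug the lamp module fully home into the empty socket of the test jig, its lens facing the receiver, and let go of it. Then pick up the glass prism cell by its two frosted faces only, never touching the clear windows with the fingers, and hold it upright and still in the middle of the light path between the lamp and the receiver, clear windows square to the light, touching neither the jig nor the lamp. Finish while holding it there; leave the other things on the bench where they are.

Things in the scene. Friction and masses are not known exactly. Their poses are not given: they have to be found in the camera images.
- socket (a point): mouth centre of the empty rectangular socket in the fixed test jig, level with the top of its aluminium base plate (100 mm along x, 220 mm along y, 26 mm high). Hole 30 mm along x, 26 mm along y, 20 mm deep, no lead-in. Axes are the jig's: z up, y along the light path from the socket to the receiver head at the plate's other end, x across
- beam (a point): middle of the jig's light path, jig's axes (light runs level along y): 44 mm above the plate, 68 mm along +y from the socket. The receiver, a fixed black block 36 x 30 mm, 56 mm tall over the plate, is centred 68 mm away at +y; its lens barrel ends 43 mm away, as does the seated lamp's at -y. Both heads' tops are 12 mm above this point
- lamp_center (a point): lamp module, loose, 0.12 kg, upright on its foot: centre of its black body, 36 (x) x 30 (y) x 56 mm tall. Below the body a grey plug foot 28 (x) x 24 (y) x 16 mm, its last 4 mm tapering in 2 mm a side; it ends 44 mm below this point. A lens barrel (18 mm diameter) stands 10 mm out of the +y face. Home: body rests on the plate (this point 28 mm above it), +y along the jig's +y
- lamp_lens (a point): centre of the front of the lamp module's lens barrel: 25 mm along the module's +y and 16 mm above its body's centre
- cell_center (a point): centre of the loose glass prism cell, 0.04 kg, standing upright, 48 mm tall (centre 24 mm up). Its two frosted, milky white faces are 24 mm apart at +-12 mm along x, 14 mm wide, full height. Its two clear windows are 18 mm apart at +-9 mm along y, 18 mm wide, 40 mm tall, 2 mm proud. Alike either way round
- screwdriver: screwdriver 200 mm long lying flat, black handle, origin at mid-length underneath, handle towards its -x (bystander: leave where it is)
- motor: small upright steel motor can, 32 mm diameter, 42 mm tall with a 14 mm brass and steel shaft end on top, origin under its centre (bystander: leave where it is)
- tub: open white plastic parts tub 100 x 110 x 45 mm, origin under its centre (bystander: leave where it is)
- battery: grey battery block 70 x 38 x 20 mm with a small white connector on its +x end, origin under its centre (bystander: leave where it is)
- wheel: black rubber wheel lying flat, 70 mm diameter, 25 mm high, origin under its centre (bystander: leave where it is)
- relay: small black cube-like relay 28 x 28 x 36 mm without a lens, origin under its centre (bystander: leave where it is)
Mind the look-alikes: they are no part of the job. Leave any orange or red look-alike of the part that bears lamp_center alone.

How it is judged:
On the way, in this order (a step that is already met when the one before it is completed fails the run):
1. the lamp module is plugged fully home, lens towards the receiver, and released (x of lamp_center in the frame of socket between -0.003 and 0.003 m and y of lamp_center in the frame of socket between -0.003 and 0.003 m and z of lamp_center in the frame of socket below 0.0298 m and distance between lamp_lens and beam below 0.048 m and angle between lamp_center's own z axis and vertical below 0.06 rad and contact force between the fingers and lamp below 0.1 N), for 0.2 s.
2. the prism cell is lifted, gripped by both frosted faces (height (world z) of cell_center above 0.04 m and contact force between the fingers and cell_c0 above 0.5 N and contact force between the fingers and cell_c1 above 0.5 N), for 0.2 s.
At the end, for the whole second after the job is handed in: Lamp seated (3 mm sideways, 1.8 mm of home, lens to receiver), released. Fingers hold the cell by both frosted faces (over 0.5 N each), centre within 6.5 mm across, 15 mm along and 12 mm in height of mid light path, square and upright within 0.14 rad, still, touching neither jig nor lamp (all of step 1 and contact force between the fingers and cell_c0 above 0.5 N and contact force between the fingers and cell_c1 above 0.5 N and x of cell_center in the frame of beam between -0.0065 and 0.0065 m and y of cell_center in the frame of beam between -0.015 and 0.015 m and z of cell_center in the frame of beam between -0.012 and 0.012 m and angle between the x axis of cell_center and the x axis of beam, either way round below 0.14 rad and angle between cell_center's own z axis and vertical below 0.14 rad and contact force between cell and jig below 0.1 N and contact force between cell and lamp below 0.1 N and linear speed of cell below 0.02 m/s); the arm keeps its last pose, push and grip.
It fails at once if the fingers touch a clear window of the prism cell (over 0.5 N) (contact force between the fingers and cell_c3 above 0.5 N or contact force between the fingers and cell_c4 above 0.5 N).
It fails at once if a bystander is moved more than 30 mm (distance of any of screwdriver, motor, tub, battery, wheel, relay from where it was at the start of the episode above 0.03 m).
It also fails if it takes over 64 s, if anything falls off the work surface, if the arm or the gripper's body presses on something with over 40 N, if the wrist force passes 120 N, or if a joint passes its speed limit or range.

### The arm

A 6-joint arm with a two-finger parallel gripper is mounted at the origin on the work surface. World frame = base frame: x ahead of the robot, y to its left, z up, the work surface at z = 0. Lengths are in m, angles in rad, forces in N, time in s.
With the tool pointing down it reaches from about 0.375 to 0.9 m from the base axis. Payload 3.1 kg.
Tool frame: the origin (TCP) lies between the finger pads; the fingertips stand 19 mm ahead of it and the grasp point (between the pads) is the TCP; z points along the fingers, y is the line along which they close (so a half turn about z gives the same grasp; the last joint's range is limited). The gripper opens to 87 mm and grips with 3 to 60 N. Pads are 19 mm wide; open, the fingers measure 117 mm over their backs; the gripper's body (75 mm by 190 mm) begins 51 mm behind the grasp point.
Start: joints at [0.957, 0.527, 1.433, -0, 1.181, -0.178], TCP at [0.264, 0.567, 0.242] pointing down, gripper open.
Joint ranges: [-3.08, 3.08], [-0.75, 2.2], [0.22, 2.44], [-1.43, 4.57], [0, 2.65], [-2.85, 2.85]. Speed limits (rad/s): [2.79, 2.79, 3.14, 3.14, 3.14, 3.14].

### API

Orientations are given as a unit quaternion [x, y, z, w].
In Python, from rig import robot, camera, camera_info, hand_in gives the robot as it stands.
- The arm moves only by the shell command python3 -m handwheel 'ROWS' [FORCE]. ROWS is a JSON object of lists of equal length, an entry for each row: "hand": the opening, from 0 (shut) to 1 (fully open); "translation": the shift along the world's x, y, z in mm, a list of three; "turn": the turn, a rotation vector about the world's x, y, z in rad, a list of three. In form: {"hand": [hand, ...], "translation": [[tx, ty, tz], ...], "turn": [[ax, ay, az], ...]}. A call has 1 to 12 rows; each row is the pose to reach, as a shift and turn from the pose commanded when the call began; what a row does not reach only later rows make up. A row lasts 1/12 s, in which the tool goes at most 41.7 mm and 7.16 degrees, less where a joint would pass 70% of its speed; a pose out of reach is approached as far as the arm can. A call with a gripper value outside its range is refused whole. The fingers move at their own pace and stop on an object; FORCE is the grip in N (left out, the last holds). Time passes only in rows, so rows that repeat a pose let the fingers close. It gives the time, the measured TCP pose, the force, the opening and the grip force at its end, in the units of the state.
- robot.get_obs(): the state, without advancing time (a new reading comes with each control period).
- camera(name): name is "side" or "top"; returns (picture, depth): 400x640x3 uint8, red, green, blue; 400x640 float32, m along the optical axis (not along the pixel's ray), 0 where there is no reading.
- camera_info(name): a dict with "vertical_fov" (degrees; the focal length in pixels is half the picture's height over the tangent of half this angle, whatever the lens; pixels are square), "cx", "cy" (the principal point, pixels), "world_from_camera" (4x4, takes a point from camera to world coordinates). Camera axes: x right, y down, z forward; pixel columns grow to the right and rows downward; lengths in m; the calibration is good to about 2 mm. A picture is of the moment at which its call begins. camera_info takes no time and is no camera call.
- hand_in(): hands the job in; it is judged then, once.
The state is a dict: "time": time; "q": joint angles; "joint_velocities": joint speeds; "joint_torque": joint torques, N m; "position": TCP position; "tool_rot": TCP orientation; "ft_force": force on the tool from outside, world axes, zero at the start; "moment": the same for the moment, N m; "grip_width": finger opening in m; "grip_force": force on a finger pad.
Only numpy, scipy, OpenCV 4.12 (cv2) and the standard library are available. Lean on these libraries where they do the work, as an engineer would, in place of code of your own. Each camera call takes 0.05 s, during which the arm holds its last target. There are 200 camera calls.

## Working session

There is one attempt and no reset: what is moved stays moved. The work goes in short steps, Python scripts to look and compute and a shell command to move; the robot and the scene stay as the last step left them, time stands still between calls to the robot, and variables do not carry over. Pictures are saved under pics/ and viewed, at most 10 in all, crops included, and the job is handed in when it is done.

```bash
mkdir -p pics
cat > h.py <<'E'
import numpy as np,cv2
from rig import robot,camera,camera_info
def snap(n,tag):
    p,d=camera(n); cv2.imwrite(f'pics/{tag}.png',cv2.cvtColor(p,cv2.COLOR_RGB2BGR)); np.save(f'pics/{tag}.npy',d); return p,d
def world(n,d):
    i=camera_info(n); h,w=d.shape; f=h/2/np.tan(np.radians(i['vertical_fov'])/2)
    u,v=np.meshgrid(np.arange(w),np.arange(h))
    P=np.stack([(u-i['cx'])/f*d,(v-i['cy'])/f*d,d,np.ones_like(d)],-1)
    return (P@np.array(i['world_from_camera']).T)[...,:3]
E
python3 - <<'E'
from h import *
for n in('top','side'):
    snap(n,n+'0'); print(camera_info(n))
print(robot.get_obs())
E
```

```text
{'vertical_fov': 44.16684234920659, 'cx': 320.67049726811734, 'cy': 207.41653989718472, 'world_from_camera': array([[-0.00896455, -0.99719274,  0.07433892,  0.48967974],
       [-0.99995784,  0.00908766,  0.00131797, -0.00213024],
       [-0.00198983, -0.07432397, -0.99723216,  1.31432727],
       [ 0.        ,  0.        ,  0.        ,  1.        ]])}
{'vertical_fov': 48.53758721726777, 'cx': 318.1135210762575, 'cy': 201.03744721169647, 'world_from_camera': array([[-9.87399371e-01, -7.49521420e-02,  1.39372372e-01,
         3.86335614e-01],
       [-1.58247520e-01,  4.70179755e-01, -8.68267655e-01,
         1.10557472e+00],
       [-4.51547119e-04, -8.79382268e-01, -4.76116186e-01,
         6.99411173e-01],
       [ 0.00000000e+00,  0.00000000e+00,  0.00000000e+00,
         1.00000000e+00]])}
{'time': 0.1, 'q': array([ 9.56483351e-01,  5.28357627e-01,  1.43376973e+00,  4.66486711e-06,
        1.18137779e+00, -1.78474449e-01]), 'joint_velocities': array([ 0.00076563, -0.00157419, -0.0028513 ,  0.00029253, -0.00088898,
        0.00119165]), 'joint_torque': array([-5.62568239e-04, -4.40989280e+01, -1.77148694e+01,  6.34425762e-02,
        5.34704479e-02, -4.16638568e-05]), 'position': array([0.26345499, 0.56608296, 0.24068042]), 'tool_rot': array([ 2.16199335e-01,  9.76348776e-01, -8.81267219e-04, -3.71191556e-04]), 'ft_force': array([-0.9441186 , -0.39426492, -0.25182862]), 'moment': array([ 0.01212129,  0.00549838, -0.03898789]), 'grip_force': 0.0, 'grip_width': 0.08729603458803877}
```

View pics/top0.png

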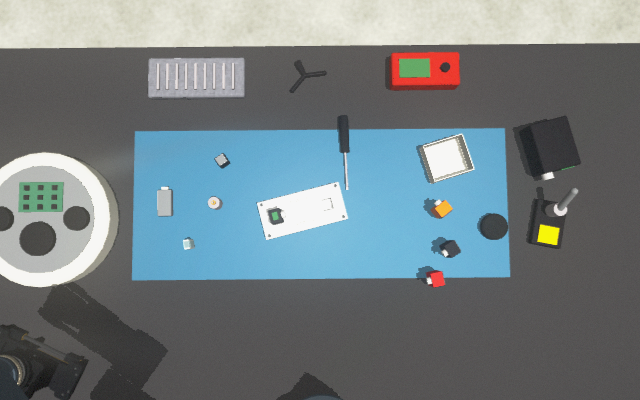

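View pics/side0.png

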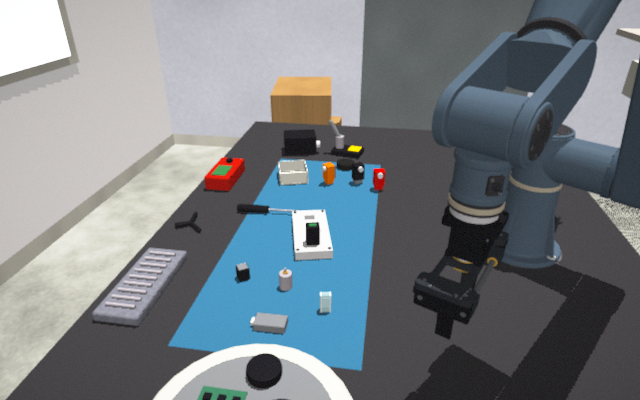

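The top view shows these candidates:
- Lamp: black module with a white lens at (450,249). Its look-alikes are orange (442,209), red (436,279), the relay (222,160) and the wheel (493,227).
- Cell: (187,243). It could be confused with the motor at (214,203).
- Jig: plate near (302,211), receiver at (275,215), socket near (327,204).

I choose the black module with a lens and will check it in a close crop.

Run:
```python
from h import *
im=cv2.imread('pics/top0.png')
r=lambda x,y,w,h,k:cv2.resize(im[y:y+h,x:x+w],None,fx=k,fy=k,interpolation=cv2.INTER_CUBIC)
C=np.zeros((600,800,3),np.uint8)
C[:336,:500]=r(250,172,100,67,5)[:336,:500] if 0 else cv2.copyMakeBorder(r(250,172,100,67,5),0,1,0,0,0)
C[340:600,:260]=r(432,235,26,26,10)
C[340:600,270:530]=r(175,231,26,26,10)
cs=cv2.imread('pics/side0.png')
C[340:600,540:800]=cv2.resize(cs[159:185,345:371],(260,260),interpolation=cv2.INTER_CUBIC)
C[0:260,540:800]=cv2.resize(cs[285:317,310:342],(260,260),interpolation=cv2.INTER_CUBIC)
cv2.imwrite('pics/c1.png',C)
d=np.load('pics/top0.npy');W=world('top',d)
np.set_printoptions(precision=4,suppress=True)
def box(m,t):
    pts=W[m][:,:2].astype(np.float32)*1000
    print(t,m.sum(),'z',np.median(W[m][:,2]),cv2.minAreaRect(pts),pts.mean(0))
def reg(x,y,w,h,z0,z1):
    m=np.zeros(d.shape,bool);m[y:y+h,x:x+w]=1
    return m&(W[...,2]>z0)&(W[...,2]<z1)
box(reg(250,172,100,72,.018,.034),'plate')
box(reg(250,172,100,72,.07,.1),'recv')
box(reg(432,235,30,26,.06,.09),'lamp top')
box(reg(432,235,30,26,.03,.06),'lamp mid')
box(reg(175,231,26,26,.04,.06),'cell')
print(W[240:262:2,436:464:2,2]*1000//1)
print(W[236:252,180:196,2]*1000//1)
```

```text
plate 2864 z 0.02677384433441865 ((582.024658203125, 36.87530517578125), (108.03837585449219, 249.1186065673828), 16.45890235900879) [578.603   46.0398]
recv 205 z 0.08268411140906728 ((563.362060546875, 109.81175994873047), (36.4965934753418, 40.244632720947266), 14.308441162109375) [562.3383 111.5612]
lamp top 227 z 0.07145039558501587 ((473.9631042480469, -325.4561462402344), (36.38089370727539, 44.098758697509766), 30.51328468322754) [ 474.6412 -326.0477]
lamp mid 36 z 0.046902548035051894 ((476.9007263183594, -317.5731201171875), (21.22589111328125, 43.93374252319336), 82.48878479003906) [ 480.2466 -316.908 ]
cell 70 z 0.04795366205617635 ((493.1849670410156, 345.096923828125), (24.198389053344727, 18.54767608642578), 8.301676750183105) [493.3365 344.3547]
[[  -2.    3.   -2.    3.   -1.    1.   27.   50.   75.   66.    2.    5.
    -3.   -1.]
 [   1.   -5. 1314.    2.   21.   47.   61.   77.   73.   75.   -3.   -5.
     3.    3.]
 [   1.    0.    3.   34.   54.   73.   74.   68.   73.   70.   66.    0.
     4.    1.]
 [   0.    0.   33.   58.   73.   70.   71.   71.   71.   68.
[... 1568 characters left out ...]
    0.    2.   44.   47.   49.   49.   47.   47.   48.   44.   35.
    23.   11.    4.   -3.]
 [   4.    4.    0.    1.   47.   46.   50.   43.   47.   49.   48.   37.
    29.   19.    9.    1.]
 [   0.   -2.    1.    2.   47.   52.   48.   50.   50.   49.   38.   31.
    24.    9.    0.    0.]
 [   4.    0.    3.   -2.   48.   47.   50.   45.   49.   49.   43.   32.
    24.   17.    0.   -2.]
 [   6.    2.    2.   -2.   50.   45.   33.    1.   -1.   -2.    1.   -1.
     5.    3.    1.    2.]
 [   1.    0.   -2.    3.    7.    1.    4.    4.    1.    5.   -1.    1.
    -1.    4.    7.    3.]
 [  -1.    4.    3.    3.    3.    1.    0.    2.    5.    2.    3.    2.
     1.    6.    0.    1.]]
```

View pics/c1.png

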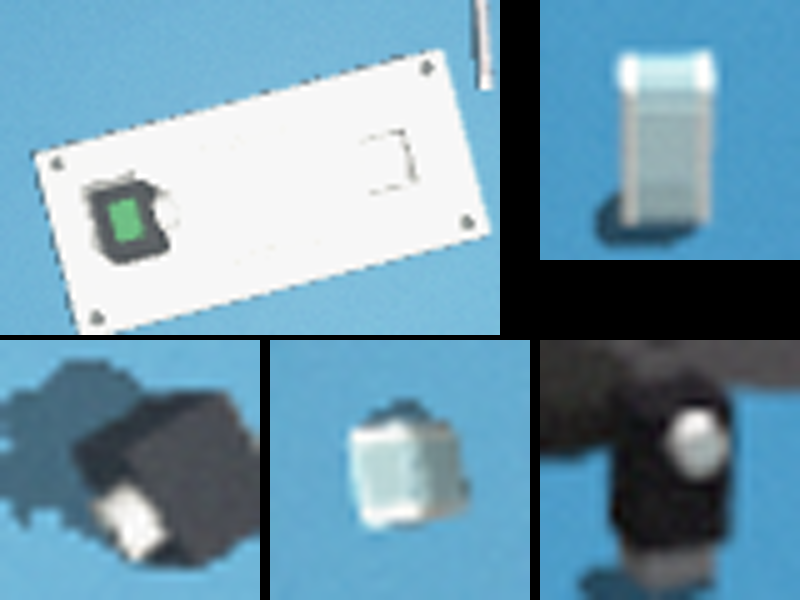

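The crop confirms the choices. The black module has a grey foot and a white lens, which points lower-left in the image (world -x, +y). The cell's milky edges face world ±x, and the socket is at the plate's right end. Next I refine by fitting the known outlines.

```bash
cat >> h.py <<'E'
from scipy.optimize import differential_evolution as DE
def px(n,u,v,z):
    i=camera_info(n); T=np.array(i['world_from_camera']); f=200/np.tan(np.radians(i['vertical_fov'])/2)
    r=T[:3,:3]@np.array([(u-i['cx'])/f,(v-i['cy'])/f,1]); return (T[:3,3]+r*(z-T[2,3])/r[2])
E
python3 - <<'E'
from h import *
np.set_printoptions(precision=4,suppress=True)
c=np.array([px('top',250+x/5-.4,172+y/5-.4,.026) for x,y in[(35,153),(440,48),(490,233),(80,337)]])[:,:2]
print('corners',c,'ctr',c.mean(0)); e=c[0]-c[1]+c[3]-c[2]; print('len',np.linalg.norm(e)/2,np.linalg.norm(c[0]-c[3]),'yaw',np.arctan2(-e[0],e[1]))
y=e/np.linalg.norm(e); x=np.array([y[1],-y[0]])
for t,(u,v),z in[('hole',(384,163),.026),('recv top',(127,222),.082)]:
    p=px('top',250+u/5-.4,172+v/5-.4,z)[:2]; q=p-c.mean(0); print(t,p,'in plate x,y',q@x,q@y)
d=np.load('pics/top0.npy');W=world('top',d)
def fit(win,z0,z,shapes,x0):
    xx,yy,w,h=win; m=(W[yy:yy+h,xx:xx+w,2]>z0)&(W[yy:yy+h,xx:xx+w,2]<.12)
    P=np.array([[px('top',u,v,z)[:2] for u in range(xx,xx+w)] for v in range(yy,yy+h)])
    def cost(s):
        D=P-s[:2]; a=D@[np.cos(s[2]),np.sin(s[2])]; b=D@[-np.sin(s[2]),np.cos(s[2])]
        o=np.max([1/(1+np.exp(-np.minimum(X-abs(a),Y-abs(b-o))/.0007)) for X,Y,o in shapes],0)
        return ((o-m)**2).sum()
    r=DE(cost,[(x0[0]-.02,x0[0]+.02),(x0[1]-.02,x0[1]+.02),(x0[2]-.4,x0[2]+.4)],seed=1); print(r.x,r.fun,m.sum())
fit((430,232,32,32),.062,.072,[(.018,.015,0),(.009,.005,.02)],(.474,-.326,.53))
fit((175,231,26,26),.0415,.048,[(.012,.007,0),(.009,.009,0)],(.493,.345,.145))
E
```

```text
corners [[ 0.601   0.1675]
 [ 0.6545 -0.0456]
 [ 0.5568 -0.0706]
 [ 0.5044  0.144 ]] ctr [0.5792 0.0488]
len 0.22031791783880678 0.09939898770023066 yaw 0.24267846427532094
hole [ 0.594  -0.0155] in plate x,y -0.0010219918148620605 -0.0660400255681613
recv top [0.561 0.114] in plate x,y -0.0019222289547961569 0.06766825522321063
[ 0.4764 -0.3291  0.4914] 17.943049167252013 220
[0.4932 0.3444 0.2084] 5.327029513477335 69
```

```bash
python3 -m handwheel '{"hand":[0.75,0.75,0.75,0.75,0.75,0.75,0.75,0.75,0.75,0.75,0.75,0.75],"translation":[[30,-30,0],[60,-60,0],[90,-90,0],[115,-120,0],[140,-155,0],[160,-190,0],[180,-225,0],[195,-260,0],[205,-300,0],[212,-340,0],[214,-380,0],[214,-420,0]],"turn":[[0,0,-0.05],[0,0,-0.1],[0,0,-0.15],[0,0,-0.2],[0,0,-0.25],[0,0,-0.3],[0,0,-0.35],[0,0,-0.4],[0,0,-0.45],[0,0,-0.5],[0,0,-0.55],[0,0,-0.625]]}' 20
```

```text
time: 1.1
position: [0.4781, 0.1446, 0.2413]
tool_rot: [0.507, 0.862, -0.0, 0.0]
ft_force: [0.1, -0.9, -0.5]
grip_width: 0.0651
grip_force: 0.0
```

```bash
python3 -m handwheel '{"hand":[0.75,0.75,0.75,0.75,0.75,0.75,0.75,0.75,0.75,0.75,0.75,0.75],"translation":[[0,-40,0],[0,-80,0],[0,-120,0],[0,-160,0],[0,-200,0],[0,-240,-20],[0,-280,-40],[0,-320,-60],[0,-360,-80],[0,-400,-100],[0,-440,-110],[0,-475,-120]],"turn":[[0,0,0],[0,0,0],[0,0,0],[0,0,0],[0,0,0],[0,0,0],[0,0,0],[0,0,0],[0,0,0],[0,0,0],[0,0,0],[0,0,0]]}'; python3 -c "
from h import *
o=robot.get_obs();print(o['position'],o['tool_rot'],o['q'])"
```

```text
time: 2.1
position: [0.4768, -0.3207, 0.1225]
tool_rot: [0.506, 0.863, 0.0, -0.001]
ft_force: [0.9, -0.4, 0.6]
grip_width: 0.0653
grip_force: 0.0
[ 0.47683228 -0.32074866  0.1225006 ] [ 5.05966810e-01  8.62552021e-01  3.77806070e-04 -1.20628767e-03] [-7.86580197e-01  6.23224349e-01  1.66136605e+00  1.58272266e-04
  8.59527557e-01 -1.29647412e+00]
```

```bash
python3 -m handwheel '{"hand":[0.75,0.75,0.75,0.75,0.75,0.75,0.75,0.75,0.2,0.2,0.2,0.2],"translation":[[0,-1,-10],[0,-1,-22],[0,-1,-34],[0,-1,-46],[0,-1,-58],[0,-1,-66],[0,-1,-68],[0,-1,-68],[0,-1,-68],[0,-1,-68],[0,-1,-68],[0,-1,-68]],"turn":[[0,0,0],[0,0,0],[0,0,0],[0,0,0],[0,0,0],[0,0,0],[0,0,0],[0,0,0],[0,0,0],[0,0,0],[0,0,0],[0,0,0]]}' 20; python3 -m handwheel '{"hand":[0.2,0.2,0.2,0.2],"translation":[[0,0,0],[0,0,0],[0,0,0],[0,0,0]],"turn":[[0,0,0],[0,0,0],[0,0,0],[0,0,0]]}' 25
```

```text
time: 3.1
position: [0.478, -0.3207, 0.0568]
tool_rot: [0.506, 0.863, -0.0, 0.0]
ft_force: [-0.8, 0.4, 0.2]
grip_width: 0.0461
grip_force: 0.4
time: 3.43
position: [0.4778, -0.3207, 0.0567]
tool_rot: [0.506, 0.863, -0.0, 0.0]
ft_force: [-2.3, -1.0, 4.0]
grip_width: 0.0368
grip_force: 25.0
```

```bash
python3 -m handwheel '{"hand":[0.2,0.2,0.2,0.2,0.2,0.2,0.2,0.2,0.2,0.2,0.2,0.2],"translation":[[0,0,20],[0,0,45],[0,0,70],[0,0,85],[10,25,85],[20,55,85],[33,88,85],[46,121,85],[59,154,85],[72,187,85],[85,220,85],[95,250,80]],"turn":[[0,0,0],[0,0,0],[0,0,0],[0,0,0],[0,0,-0.03],[0,0,-0.06],[0,0,-0.1],[0,0,-0.14],[0,0,-0.18],[0,0,-0.22],[0,0,-0.266],[0,0,-0.266]]}'; python3 -m handwheel '{"hand":[0.2,0.2,0.2,0.2,0.2,0.2,0.2],"translation":[[11,30,-5],[18,50,-15],[21,60,-20],[21,60,-20],[21,60,-20],[21,60,-20],[21,60,-20]],"turn":[[0,0,0],[0,0,0],[0,0,0],[0,0,0],[0,0,0],[0,0,0],[0,0,0]]}'
python3 - <<'E'
from h import *
o=robot.get_obs();print(o['position'],o['tool_rot'])
snap('top','top1');snap('side','side1')
a=cv2.imread('pics/top1.png')[160:250,245:365];b=cv2.imread('pics/side1.png')[170:270,280:360]
C=np.zeros((600,800,3),np.uint8);a=cv2.resize(a,(400,300),interpolation=2);b=cv2.resize(b,(400,500),interpolation=2)
C[:300,:400]=a;C[:500,400:]=b;cv2.imwrite('pics/c2.png',C)
E
```

```text
time: 4.43
position: [0.574, -0.0684, 0.1364]
tool_rot: [0.616, 0.787, 0.001, 0.001]
ft_force: [1.1, 0.0, -0.9]
grip_width: 0.0357
grip_force: 24.6
time: 5.02
position: [0.5938, -0.0121, 0.1165]
tool_rot: [0.617, 0.787, -0.0, 0.0]
ft_force: [-1.1, -0.5, -1.9]
grip_width: 0.0363
grip_force: 24.6
[ 0.59375058 -0.01209549  0.11649943] [ 6.16533214e-01  7.87328854e-01 -4.90004699e-05  2.64603462e-04]
```

View pics/c2.png

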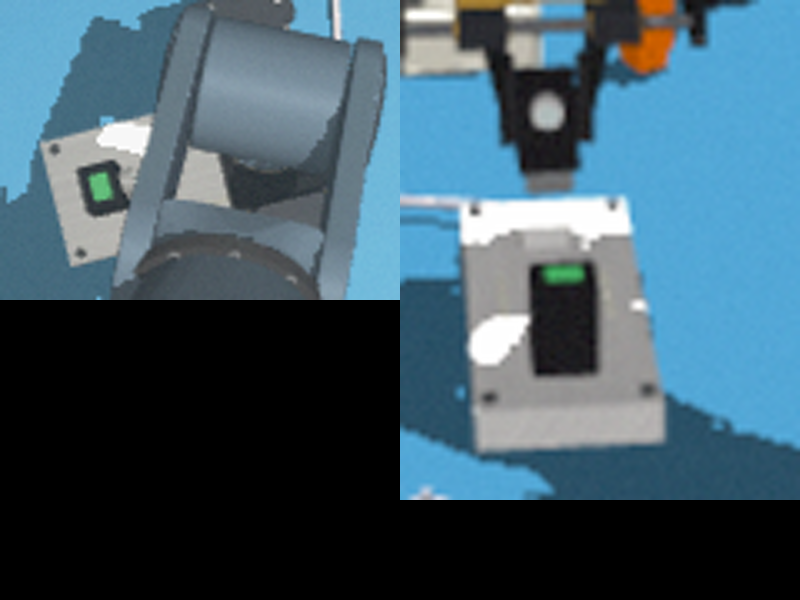

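The side crop shows the lamp upright in the grip. Its lens is at crop (547,111), which is side pixel (309,192). The plate's far corners are at crop (460,200) and (628,197), and the socket is around (547,238). I'll compare these in the side camera.

Run:
```python
from h import *
np.set_printoptions(precision=4,suppress=True)
S=lambda x,y,z:px('side',280+(x-400)/5-.4,170+y/5-.4,z)
for t,x,y,z in[('lens',547,111,.1198),('pl',460,200,.026),('pr',628,197,.026),('fl',475,408,.026),('fr',664,399,.026),('hole',547,238,.026),('recv front top c',563,283,.082),('foot L',525,190,.060),('foot R',575,190,.060)]: print(t,S(x,y,z))
d=np.load('pics/side1.npy');W=world('side',d)
def J(P):
    D=P[...,:2]-np.array([.5956,-.0172]);c,s=np.cos(.243),np.sin(.243)
    return np.stack([D@[c,s],D@[-s,c],P[...,2]],-1)
q=J(W)
for nm,(r0,r1,c0,c1) in {'lens':(189,194,306,312),'body':(198,203,305,314)}.items():
    print(nm,np.median(q[r0:r1,c0:c1].reshape(-1,3),0))
for r in(200,202): print(r,[tuple((q[r,c]*1000).round().astype(int)) for c in range(298,324)])
r=206; print(r,[tuple((q[r,c]*1000).round().astype(int)) for c in range(300,320)])
# lamp edges from picture
g=cv2.imread('pics/side1.png').sum(2); print(g[201,296:324],g[206,296:324])
```

```text
lens [ 0.5905 -0.002   0.1198]
pl [ 0.6553 -0.055   0.026 ]
pr [ 0.5537 -0.075   0.026 ]
fl [0.6007 0.1617 0.026 ]
fr [0.5034 0.1377 0.026 ]
hole [ 0.5943 -0.0181  0.026 ]
recv front top c [0.5604 0.1202 0.082 ]
foot L [ 0.6064 -0.0141  0.06  ]
foot R [ 0.5773 -0.0187  0.06  ]
lens [0.0002 0.0209 0.1259]
body [-0.0012  0.0123  0.0916]
200 [(np.int64(25), np.int64(-161), np.int64(-1)), (np.int64(22), np.int64(-155), np.int64(3)), (np.int64(18), np.int64(-162), np.int64(-1)), (np.int64(15), np.int64(-159), np.int64(0)), (np.int64(11), np.int64(-165), np.int64(-3)), (np.int64(8), np.int64(-160), np.int64(-1)), (np.int64(13), np.int64(15), np.int64(94)), (np.int64(10), np.int64(16), np.int64(94)), (np.int64(7), np.int64(12), np.int64(92)), (np.int64(5), np.int64(17), np.int64(94)), (np.int64(2), np.int64(13), np.int64(92)), (np.int64(-1), np.int64(12), np.int64(91)), (np.int64(-4), np.int64(11), np.int64(90)), (np.int64(-7), np.int64(15), np.int64(92)), (np.int64(-10), np.int64(10), np.int64(90)), (np.int64(-13), np.int64(11), np.int64(90)), (np.int64(-16), np.int64(10), np.int64(89)), (
[... 2012 characters left out ...]
9), np.int64(70)), (np.int64(-4), np.int64(10), np.int64(70)), (np.int64(-7), np.int64(6), np.int64(68)), (np.int64(-10), np.int64(10), np.int64(70)), (np.int64(-13), np.int64(11), np.int64(70)), (np.int64(-16), np.int64(13), np.int64(71)), (np.int64(-28), np.int64(-114), np.int64(0)), (np.int64(-31), np.int64(-114), np.int64(0)), (np.int64(-34), np.int64(-111), np.int64(2)), (np.int64(-38), np.int64(-114), np.int64(0)), (np.int64(-41), np.int64(-111), np.int64(1))]
[466 457 466 462 461 462 428 294  85  85  89  69  85  87  79  84  81  78
  84 225 382 459 463 464 466 469 458 467] [465 470 466 466 465 464 462 466 436 381 328 337 337 329 328 331 337 334
 381 442 460 471 469 461 465 464 464 469]
```

Run:
```python
from h import *
np.set_printoptions(precision=1,suppress=True,linewidth=200)
d=np.load('pics/side1.npy');W=world('side',d)
D=W[...,:2]-np.array([.5956,-.0172]);c,s=np.cos(.243),np.sin(.243)
q=np.stack([D@[c,s],D@[-s,c],W[...,2]],-1)*1000
g=cv2.imread('pics/side1.png').sum(2)
def edges(r,lo,hi,z0,thr=300):
    # subpixel dark-run edges on row r -> x' at the face depth
    row=g[r].astype(float); i=next(k for k in range(lo,hi) if row[k]<thr); j=next(k for k in range(hi,lo,-1) if row[k]<thr)
    a=i-(thr-row[i])/(row[i-1]-row[i]); b=j+(thr-row[j])/(row[j+1]-row[j])
    m=q[r,i+1:j]; px_=np.polyfit(np.arange(i+1,j),m[:,0],1); return np.polyval(px_,[a,b]),np.median(m[:,1]),np.median(m[:,2])
print('lamp');[print(r,*edges(r,296,324,0)) for r in(199,200,201,202,203)]
print('recv');[print(r,*edges(r,296,330,0,220)) for r in range(228,243,2)]
print('recv face y', np.median(q[228:243,309:317,1]),'lamp face y',np.median(q[199:204,304:313,1]),'foot y',np.median(q[205:207,306:313,1]),'lens',np.median(q[190:194,307:311,1]))
m=q[247:252,300:325];print('plate z front',np.median(m[...,2]))
```

```text
lamp
199 [ 18.3 -19.6] 13.656073078115979 95.10135297570854
200 [ 17.2 -19.8] 12.288207205302124 91.6388102016411
201 [ 16.2 -20.2] 11.5529354918026 87.0678917742368
202 [ 15.7 -20.7] 11.524967940341083 84.23723014421542
203 [ 15.4 -19.7] 14.103096709641683 82.31686848276325
recv
228 [ 16.6 -18.4] 148.3208061964894 80.09793667768884
230 [ 17.  -18.3] 150.29338541190035 75.17613963663882
232 [ 16.4 -18.2] 151.9698009442825 70.21775509026607
234 [ 16.1 -18.1] 149.86952597475155 62.66152743525988
236 [ 17.2 -18.3] 150.53518267255578 57.18953825351514
238 [ 17.3 -18.3] 150.84843370282024 50.86102783203206
240 [ 16.5 -18. ] 150.9167715147434 44.7197634300579
242 [ 15.9 -18.1] 150.66165429278865 37.7908439536177
recv face y 150.29228937044815 lamp face y 12.88011204017693 foot y 10.174691618480555 lens 22.855731661785626
plate z front 25.9858173856895
```

```bash
python3 -m handwheel '{"hand":[0.2,0.2,0.2,0.2,0.2,0.2,0.2,0.2,0.2],"translation":[[0.7,1.6,-3],[0.7,1.6,-13],[0.7,1.6,-23],[0.7,1.6,-28],[0.7,1.6,-31],[0.7,1.6,-34],[0.7,1.6,-36],[0.7,1.6,-38],[0.7,1.6,-39]],"turn":[[0,0,0],[0,0,0],[0,0,0],[0,0,0],[0,0,0],[0,0,0],[0,0,0],[0,0,0],[0,0,0]]}'
```

```text
time: 5.87
position: [0.5948, -0.0091, 0.0771]
tool_rot: [0.616, 0.788, 0.0, 0.0]
ft_force: [0.9, 0.2, -0.3]
grip_width: 0.0358
grip_force: 24.6
```

```bash
python3 -m handwheel '{"hand":[0.2,0.2,0.2,0.2,0.2,0.2,0.2,0.2],"translation":[[0,0,-2],[0,0,-4],[0,0,-6],[0,0,-8],[0,0,-9.5],[0,0,-10.5],[0,0,-11],[0,0,-11]],"turn":[[0,0,0],[0,0,0],[0,0,0],[0,0,0],[0,0,0],[0,0,0],[0,0,0],[0,0,0]]}'
```

```text
time: 6.53
position: [0.5945, -0.0092, 0.0671]
tool_rot: [0.616, 0.788, -0.0, 0.0]
ft_force: [-1.0, -2.5, 4.7]
grip_width: 0.0359
grip_force: 24.7
```

```bash
python3 -m handwheel '{"hand":[0.2,0.2,0.2,0.2],"translation":[[0,0,-0.7],[0,0,-1.5],[0,0,-1.5],[0,0,-1.5]],"turn":[[0,0,0],[0,0,0],[0,0,0],[0,0,0]]}'
```

```text
time: 6.87
position: [0.594, -0.0093, 0.0664]
tool_rot: [0.615, 0.788, -0.001, 0.0]
ft_force: [-3.4, -1.3, 11.0]
grip_width: 0.036
grip_force: 24.9
```

```bash
python3 -m handwheel '{"hand":[0.7,0.7,0.7,0.7,0.7,0.7,0.7,0.7,0.7,0.7,0.7,0.7],"translation":[[0,0,1],[0,0,1],[0,0,1],[0,0,1],[0,0,1],[0,0,15],[0,0,35],[0,0,60],[0,0,85],[0,0,105],[0,0,115],[0,0,115]],"turn":[[0,0,0],[0,0,0],[0,0,0],[0,0,0],[0,0,0],[0,0,0],[0,0,0],[0,0,0],[0,0,0],[0,0,0],[0,0,0],[0,0,0]]}'
python3 - <<'E'
from h import *
np.set_printoptions(precision=1,suppress=True)
p,d=snap('side','side2');W=world('side',d)
D=W[...,:2]-np.array([.5956,-.0172]);c,s=np.cos(.243),np.sin(.243)
q=np.stack([D@[c,s],D@[-s,c],W[...,2]],-1)*1000
m=(abs(q[...,0])<14)&(q[...,2]>76)&(q[...,2]<92)
for nm,(a,b) in{'lamp top':(-12,12),'recv top':(124,148)}.items():
    k=m&(q[...,1]>a)&(q[...,1]<b);print(nm,k.sum(),np.median(q[k],0))
cv2.imwrite('pics/c3.png',cv2.resize(cv2.imread('pics/side2.png')[170:270,270:370],(600,600),interpolation=2))
E
```

```text
time: 7.87
position: [0.596, -0.009, 0.182]
tool_rot: [0.616, 0.788, 0.001, 0.002]
ft_force: [-0.1, -0.3, -0.8]
grip_width: 0.0608
grip_force: 0.0
lamp top 38 [-1.9  1.8 81.5]
recv top 47 [ -0.4 138.7  82.5]
```

View pics/c3.png

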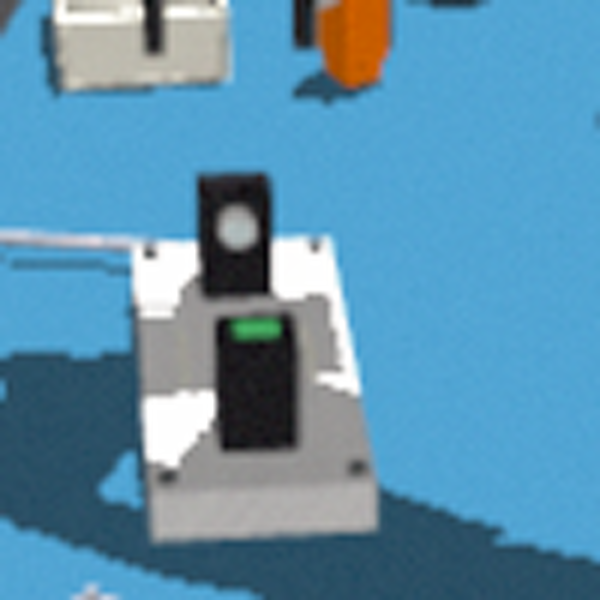

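The lamp sits upright in the socket with no foot showing. Its top is at 81.5 mm and the receiver's is at 82.5 mm, so it is seated. Now the cell.

```bash
python3 -m handwheel '{"hand":[0.6,0.6,0.6,0.6,0.6,0.6,0.6,0.6,0.6,0.6,0.6,0.6],"translation":[[-8,25,0],[-18,58,0],[-28,93,0],[-38,128,0],[-48,163,-5],[-58,198,-15],[-68,233,-25],[-78,268,-35],[-88,303,-45],[-96,333,-55],[-102,353,-62],[-102,353,-62]],"turn":[[0,0,0],[0,0,-0.01],[0,0,-0.02],[0,0,-0.03],[0,0,-0.04],[0,0,-0.05],[0,0,-0.067],[0,0,-0.067],[0,0,-0.067],[0,0,-0.067],[0,0,-0.067],[0,0,-0.067]]}'; python3 -m handwheel '{"hand":[0.6,0.6,0.6],"translation":[[0,0,0],[0,0,0],[0,0,0]],"turn":[[0,0,0],[0,0,0],[0,0,0]]}'
python3 - <<'E'
from h import *
np.set_printoptions(precision=4,suppress=True)
p,d=snap('side','side3');W=world('side',d)
m=np.zeros(d.shape,bool);m[270:330,290:350]=1
k=m&(W[...,2]>.01)&(W[...,2]<.05);print('cell',k.sum(),np.median(W[k],0),W[k].min(0),W[k].max(0))
print(robot.get_obs()['position'])
cv2.imwrite('pics/c4.png',cv2.resize(cv2.imread('pics/side3.png')[220:330,260:390],(780,660))[:600])
p,d=snap('top','top3');W=world('top',d);m=np.zeros(d.shape,bool);m[185:225,310:345]=1
k=m&(W[...,2]>.074)&(W[...,2]<.092);print('lamp top',k.sum(),np.median(W[k],0))
k=m&(W[...,2]>.02)&(W[...,2]<.033);print('plate',k.sum(),np.median(W[k],0))
E
```

```text
time: 8.92
position: [0.4886, 0.347, 0.1139]
tool_rot: [0.64, 0.768, -0.003, -0.002]
ft_force: [-0.4, 0.2, -0.8]
grip_width: 0.052
grip_force: 0.0
time: 9.17
position: [0.4928, 0.3429, 0.1173]
tool_rot: [0.642, 0.766, -0.0, -0.0]
ft_force: [-0.7, -0.1, -0.3]
grip_width: 0.0522
grip_force: 0.0
cell 216 [0.4938 0.3511 0.0346] [0.4807 0.2675 0.0102] [0.5896 0.3573 0.05  ]
[0.493  0.3428 0.1175]
lamp top 210 [ 0.594  -0.0141  0.0818]
plate 985 [ 0.5847 -0.0123  0.0266]
```

View pics/c4.png

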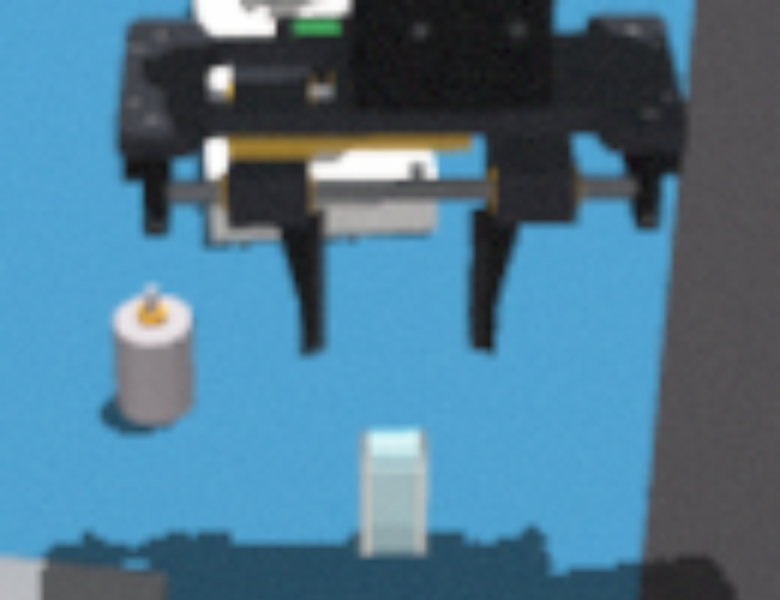

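The cell stands centred between the open fingers, with its milky edges facing the pads at crop (362,490) and (426,490). The lamp is still home. Descend and grip.

```bash
python3 -m handwheel '{"hand":[0.6,0.6,0.6,0.6,0.6,0.6,0.6,0.6,0.1,0.1,0.1,0.1],"translation":[[0,1,-12],[0,1,-30],[0,1,-48],[0,1,-64],[0,1,-76],[0,1,-82],[0,1,-85],[0,1,-85],[0,1,-85],[0,1,-85],[0,1,-85],[0,1,-85]],"turn":[[0,0,0],[0,0,0],[0,0,0],[0,0,0],[0,0,0],[0,0,0],[0,0,0],[0,0,0],[0,0,0],[0,0,0],[0,0,0],[0,0,0]]}' 12; python3 -m handwheel '{"hand":[0.1,0.1,0.1,0.1,0.1,0.1],"translation":[[0,0,0],[0,0,0],[0,0,0],[0,0,0],[0,0,0],[0,0,0]],"turn":[[0,0,0],[0,0,0],[0,0,0],[0,0,0],[0,0,0],[0,0,0]]}'
```

```text
time: 10.27
position: [0.4929, 0.3453, 0.0334]
tool_rot: [0.642, 0.767, 0.001, 0.0]
ft_force: [0.2, -0.4, -0.4]
grip_width: 0.0332
grip_force: 0.0
time: 10.77
position: [0.4927, 0.3453, 0.0331]
tool_rot: [0.642, 0.767, 0.0, 0.0]
ft_force: [-1.0, 0.4, 4.2]
grip_width: 0.0238
grip_force: 12.0
```

```bash
python3 -m handwheel '{"hand":[0.1,0.1,0.1,0.1,0.1,0.1,0.1,0.1,0.1,0.1,0.1,0.1],"translation":[[0,0,10],[0,0,30],[0,0,55],[0,0,80],[0,0,105],[0,0,122],[3,-10,128],[9,-30,128],[17,-56,128],[26,-86,128],[35,-116,128],[44,-146,128]],"turn":[[0,0,0],[0,0,0],[0,0,0],[0,0,0],[0,0,0],[0,0,0],[0,0,0.01],[0,0,0.02],[0,0,0.03],[0,0,0.04],[0,0,0.055],[0,0,0.066]]}'; python3 -m handwheel '{"hand":[0.1,0.1,0.1,0.1,0.1,0.1,0.1,0.1,0.1,0.1],"translation":[[9,-30,0],[18,-60,0],[27,-90,0],[35,-118,0],[40,-138,0],[43,-148,0],[43,-149,0],[43,-149,0],[43,-149,0],[43,-149,0]],"turn":[[0,0,0],[0,0,0],[0,0,0],[0,0,0],[0,0,0],[0,0,0],[0,0,0],[0,0,0],[0,0,0],[0,0,0]]}'
```

```text
time: 11.77
position: [0.5363, 0.1979, 0.1609]
tool_rot: [0.616, 0.788, -0.0, -0.0]
ft_force: [0.9, -0.4, -0.5]
grip_width: 0.0237
grip_force: 12.0
time: 12.6
position: [0.5788, 0.0516, 0.1606]
tool_rot: [0.616, 0.788, -0.0, -0.0]
ft_force: [0.9, 0.6, -0.0]
grip_width: 0.0242
grip_force: 12.0
```

Now lower by 82 mm to z ≈ 0.079.

```bash
python3 -m handwheel '{"hand":[0.1,0.1,0.1,0.1,0.1,0.1,0.1,0.1,0.1,0.1,0.1,0.1],"translation":[[0.5,-1,-8],[0.5,-1,-20],[0.5,-1,-34],[0.5,-1,-48],[0.5,-1,-60],[0.5,-1,-70],[0.5,-1,-77],[0.5,-1,-80],[0.5,-1,-82],[0.5,-1,-82],[0.5,-1,-82],[0.5,-1,-82]],"turn":[[0,0,0],[0,0,0],[0,0,0],[0,0,0],[0,0,0],[0,0,0],[0,0,0],[0,0,0],[0,0,0],[0,0,0],[0,0,0],[0,0,0]]}'
python3 - <<'E'
from h import *
snap('side','side4');snap('top','top4')
a=cv2.imread('pics/side4.png')[170:270,260:370]
b=cv2.imread('pics/top4.png')[160:250,245:365]
C=np.zeros((600,800,3),np.uint8);C[:400,:440]=cv2.resize(a,(440,400),interpolation=2);C[:270,440:]=cv2.resize(b,(360,270),interpolation=2)
cv2.imwrite('pics/c5.png',C)
W=world('side',np.load('pics/side4.npy'));D=W[...,:2]-np.array([.5792,.0488]);c,s=np.cos(.243),np.sin(.243)
q=np.stack([D@[c,s],D@[-s,c],W[...,2]],-1)*1000
np.set_printoptions(precision=1,suppress=True)
k=np.zeros(q.shape[:2],bool);k[180:270,280:345]=1
k&=(abs(q[...,1]-9)<12)&(abs(q[...,0])<22)&(q[...,2]>40)&(q[...,2]<66);v,u=np.where(k)
print(k.sum(),np.median(q[k],0),q[k].min(0),q[k].max(0),u.min(),u.max(),v.min(),v.max())
E
```

```text
time: 13.6
position: [0.5805, 0.049, 0.0793]
tool_rot: [0.616, 0.788, 0.0, 0.001]
ft_force: [0.0, -0.2, -0.7]
grip_width: 0.0237
grip_force: 12.0
40 [ 1.8  7.7 61.8] [-18.9   1.8  52.8] [20.4 15.6 66. ] 303 317 218 222
```

View pics/c5.png

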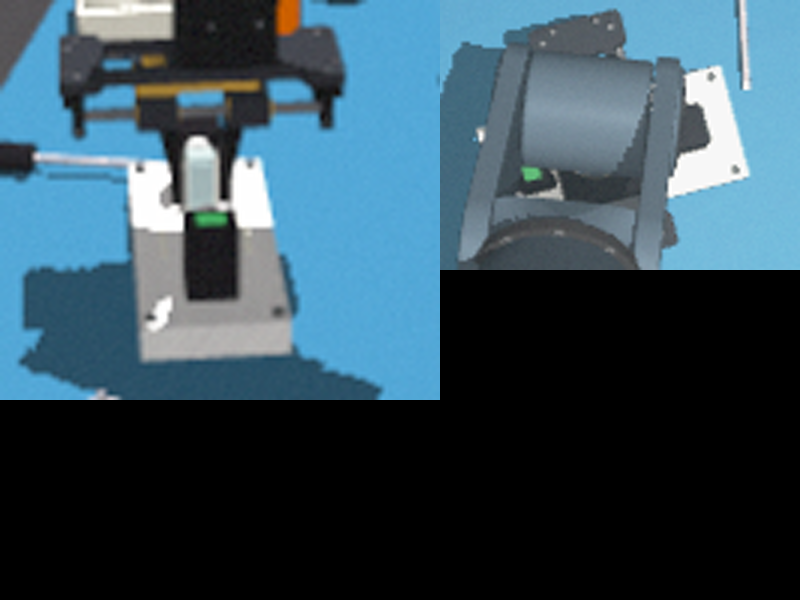

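The cell hangs upright between the fingers at side crop (200,180), just behind the receiver as seen from the camera. The lamp lens shows through and above it. The hold measures within about 2 mm of mid-beam, so I'll settle and hand in.

```bash
python3 -m handwheel '{"hand":[0.1,0.1,0.1,0.1,0.1,0.1],"translation":[[0,0,0],[0,0,0],[0,0,0],[0,0,0],[0,0,0],[0,0,0]],"turn":[[0,0,0],[0,0,0],[0,0,0],[0,0,0],[0,0,0],[0,0,0]]}' && python3 -c "
from rig import hand_in
print(hand_in())"
```

```text
time: 14.2
position: [0.58, 0.0491, 0.0787]
tool_rot: [0.616, 0.788, -0.0, -0.0]
ft_force: [-0.1, -0.1, -0.3]
grip_width: 0.0236
grip_force: 12.0
the job is handed in; nothing more can be done
None
```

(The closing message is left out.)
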